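Lock the grinding head onto the spice grinder

ROBOT

A 6-joint arm with a two-finger parallel gripper is mounted at the origin on the work surface. World frame = base frame: x ahead of the robot, y to its left, z up, the work surface at z = 0. Lengths are in m, angles in rad, forces in N, time in s.
With the tool pointing down it reaches from about 0.35 to 0.975 m from the base axis. Payload 4.9 kg.
Tool frame: the origin (TCP) lies between the finger pads; the fingertips stand 19 mm ahead of it and the grasp point (between the pads) is the TCP; z points along the fingers, y is the line along which they close (so a half turn about z gives the same grasp; the last joint's range is limited). The gripper opens to 85 mm and grips with 20 to 120 N. Pads are 22 mm wide; open, the fingers measure 114 mm over their backs; the gripper's body (76 mm by 85 mm) begins 54 mm behind the grasp point. The pads swing forward as they close: fully open they stand 13 mm farther back than shut.
Start: joints at [-1.365, 0.053, 1.613, -0, 1.476, -0.119], TCP at [0.199, -0.592, 0.25] pointing down, gripper open.
Joint ranges: [-3.01, 3.01], [-1.01, 2.22], [0.06, 2.58], [-1.02, 4.17], [0.09, 2.62], [-3.14, 3.14]. Speed limits (rad/s): [2.57, 2.57, 3.14, 3.14, 3.14, 3.14].

INTERFACE

Orientations are given as a rotation vector (axis times angle).
In Python, from station import ctrl gives the robot as it stands. The module is installed in compiled form; this text tells all that it offers.
- The arm moves only by the tool servo_tool, never from a script. Its argument "increments" is a list that holds one entry, the list of rows, each a list of 5 numbers: the finger opening in cm, from 0 to 8.54, then the shift along the tool's x, y, z in cm, then the turn about the tool's z in degrees. A call has 1 to 5 rows; each row is the pose to reach, as a shift and turn from the pose commanded when the call began, along the tool's axes at that moment; what a row does not reach only later rows make up. A row lasts 1/10 s, in which the tool goes at most 50 mm and 8.59 degrees, less where a joint would pass 70% of its speed; a pose out of reach is approached as far as the arm can. A call with a gripper value outside its range is refused whole. The fingers move at their own pace and stop on an object; "newtons" is the grip in N (left out, the last holds). Time passes only in rows, so rows that repeat a pose let the fingers close. It gives the time, the measured TCP pose, the force, the opening and the grip force at its end, in the units of the state.
- ctrl.get_obs(): the state, without advancing time (a new reading comes with each control period).
- ctrl.get_image(name): name is "scene" or "top" or "wrist"; returns a dict with "img" (384x512x3 uint8, red, green, blue), "fx", "fy", "cx", "cy" (pixels), "rvec" (rotation vector, rad) and "tvec" (3), from world to camera coordinates, as OpenCV has them; the wrist camera has in their place "mount" (4x4, takes a point from camera to tool coordinates, whose origin is the TCP and whose axes are the flange's). Camera axes: x right, y down, z forward; pixel columns grow to the right and rows downward; lengths in m; the calibration is good to about 2 mm. A picture is of the moment at which its call begins: read the wrist's pose just before it. There is no depth.
- ctrl.finish_job(): hands the job in; it is judged then, once.
The state is a dict: "t": time; "q": joint angles; "dq": joint speeds; "effort": joint torques, N m; "tool_pos": TCP position; "tool_rot": TCP orientation; "contact_force": force on the tool from outside, world axes, zero at the start; "wrist_torque": the same for the moment, N m; "opening": finger opening in m; "grip_force": force on a finger pad.
Only numpy, scipy, OpenCV 4.12 (cv2) and the standard library are available. Lean on these libraries where they do the work, as an engineer would, in place of code of your own. Each camera call takes 0.05 s, during which the arm holds its last target. There are 200 camera calls.

TASK

Put the grinding head on the spice grinder for the next batch of gingerbread: first make sure that the grinder's toggle is off (leaning to the green dot; flip it over if it leans to the red one), then feel the head's two lugs down through the slots of the collar and twist it clockwise by its wing grip until it has cammed down tight against its stop. Let go of it and leave the jar, the mug and the bowl where they are.

Things in the scene. Friction and masses are not known exactly. Their poses are not given: they have to be found in the camera images.
- grinder: White spice grinder, fixed. Origin: centre of the underside of its round motor base (144 mm across at the foot, 95 mm high); z is the socket's axis. A low deck on its -x side (x -133 to -58 mm, 90 mm wide, 55 mm high) carries the toggle.
- collar_top (a point): Centre of the mouth of the steel collar on the motor base, 126.5 mm above the grinder's underside (107 mm outside, 93 mm inside diameter). Two orange tabs reach inwards to 74 mm diameter, their tops level with the rim. Between the tabs two opposite slots, each marked by a green dot on the rim, let the lugs down with about 7 degrees to spare either way.
- seat (a point): Centre of the top of the black spring seat inside the collar while nothing presses on it, 111 mm above the grinder's underside; axes as the grinder's. The point stays there; the seat yields up to 9 mm down (6 N at first, plus 1.2 N per mm). The line through the slots is turned 45 degrees counter-clockwise (from above) of x, give or take 29 degrees that are not reported: look, or feel.
- head: Aluminium grinding head, closed pot 88 mm across (23 to 80 mm above its underside), about 0.3 kg, upright. Origin: centre of its underside. Neck below: 68 mm across; at its foot two orange lugs along +x and -x, right below the wing's ends, 3 to 8 mm above the underside, reaching 43 mm from the axis, 18 mm wide. Half a turn makes no difference.
- head_grip (a point): Centre of the orange wing grip on top (64 mm along x, 14 mm thick along y, 79 to 115 mm above the head's underside): on the head's axis, 100 mm above its underside. Its height above the undisturbed seat is 112.5 mm with lugs on the tabs' tops, 100 mm dropped through the slots, 95.7 mm locked tight (give or take 1 mm).
- ramps (a point): Point on the socket's axis at the height of the ramps, 119 mm above the grinder's underside. From the slots the head turns only clockwise (seen from above): ramps under the tabs then pull it down about 4.3 mm against the spring seat, to a hard stop about 77 degrees on from the slots' middle. It stays down when let go. Turning needs less than 0.6 N m before the stop.
- toggle (a joint): Angle of the mains toggle, rad. Top-heavy: it always falls to one of its ends, within 0.5 s of the start. +0.45 is on (leans to the grinder's -y side, red dot); -0.45 is off (leans to its +y side, green dot). Its pivot is 56 mm above the grinder's underside, 100 mm from the socket's axis towards the grinder's -x. A light sideways push flips it.
- toggle_ball (a point): Centre of the toggle's black ball (20 mm diameter), 50 mm from the pivot; the stem below it is 9 mm thick.
- spice_jar: Amber glass jar with red cap, 52 mm across, 100 mm high, origin at its underside. To be left alone.
- mug: Blue mug, 80 mm across, 90 mm high, origin at its underside. To be left alone.
- bowl: White bowl, 130 mm across, 50 mm high, origin at its underside. To be left alone.
There are look-alikes about, which are no part of the job. Several things have the shape of the grinder; the one meant has the colours described above. What is shaped like the head but purple is not meant.

How it is judged:
By the outcome, as a careful person would: the job done as asked, in the order asked, and still so for the second after the job is handed in, with the robot touching nothing.
It also fails if it takes over 67 s, if anything falls off the work surface, if the arm or the gripper's body presses on something with over 40 N, if the wrist force passes 120 N, or if a joint passes its speed limit or range.

## Working session

There is one attempt and no reset: what is moved stays moved. The work goes in short steps, Python scripts to look and compute and a tool call to move; the robot and the scene stay as the last step left them, time stands still between calls to the robot, and variables do not carry over. Pictures are saved under pics/ and viewed, at most 10 in all, crops included, and the job is handed in when it is done.

Besides the shell and the picture viewer there is one more tool, called after "Emit:" as a command line: name --argument value ..., lists and objects as JSON in quotes. servo_tool: Moves the arm, as the interface text tells. Its arguments: {"type":"object","properties":{"increments":{"type":"array"},"newtons":{"type":"number"}},"required":["increments"]}

```bash
mkdir -p pics
cat > h.py <<'E'
import numpy as np, cv2
from station import ctrl
def cam(name):
    o=ctrl.get_obs(); d=ctrl.get_image(name)
    if name=="wrist":
        M=np.array(d["mount"]); R=cv2.Rodrigues(np.array(o["tool_rot"]))[0]
        Rw=R@M[:3,:3]; c=R@M[:3,3]+np.array(o["tool_pos"])
    else:
        R=cv2.Rodrigues(np.array(d["rvec"]))[0]; Rw=R.T; c=-R.T@np.array(d["tvec"])
    return dict(img=d["img"],K=(d["fx"],d["fy"],d["cx"],d["cy"]),R=Rw,c=c.ravel())
def ray(v,u):
    pass
def onplane(k,uv,z):
    fx,fy,cx,cy=k["K"]; uv=np.atleast_2d(uv).astype(float)
    d=np.c_[(uv[:,0]-cx)/fx,(uv[:,1]-cy)/fy,np.ones(len(uv))]@k["R"].T
    return k["c"]+d*((z-k["c"][2])/d[:,2])[:,None]
def proj(k,P):
    fx,fy,cx,cy=k["K"]; p=(np.atleast_2d(P)-k["c"])@k["R"]
    return np.c_[fx*p[:,0]/p[:,2]+cx,fy*p[:,1]/p[:,2]+cy]
def save(k,n,s=1.5): 
    cv2.imwrite("pics/"+n,cv2.resize(k["img"][:,:,::-1],None,fx=s,fy=s,interpolation=cv2.INTER_CUBIC))
E
sed -i '/^def ray/,+1d' h.py
python3 - <<'E'
from h import *
import pickle
for n in ("top","scene"):
    k=cam(n); save(k,n+"0.png"); pickle.dump(k,open(n+".pkl","wb")); print(n,k["K"],k["c"],k["R"][:,2])
print(ctrl.get_obs())
E
```

```text
top (429.5747590077915, 429.5747590077915, 262.9410356169898, 190.45190649175794) [ 0.52015753 -0.00973671  1.39989128] [ 0.07824241  0.01531115 -0.99681678]
scene (409.4571806563875, 409.4571806563875, 251.5693293939143, 183.13645644045596) [ 1.21604998 -0.57721254  0.91956481] [-0.51284848  0.49523624 -0.70123285]
{'t': 0.1, 'q': array([-1.36498349e+00,  5.32511088e-02,  1.61418200e+00, -1.55770444e-05,
        1.47599178e+00, -1.19028704e-01]), 'dq': array([-0.00027798, -0.00214496, -0.00459113, -0.00201583, -0.00131899,
        0.00066375]), 'effort': array([ 1.07635216e-03, -3.94896269e+01, -3.71365571e+01, -6.78033894e-05,
        3.85187828e-03,  1.48995653e-06]), 'tool_pos': array([ 0.19934302, -0.59179018,  0.24919544]), 'tool_rot': array([-3.09843913e+00, -5.07725783e-01,  1.49092715e-04]), 'contact_force': array([0.04804231, 0.78822335, 0.22006384]), 'wrist_torque': array([-0.04657963, -0.0129268 , -0.04937656]), 'grip_force': 0.0, 'opening': 0.0854012988018058}
```

View pics/top0.png

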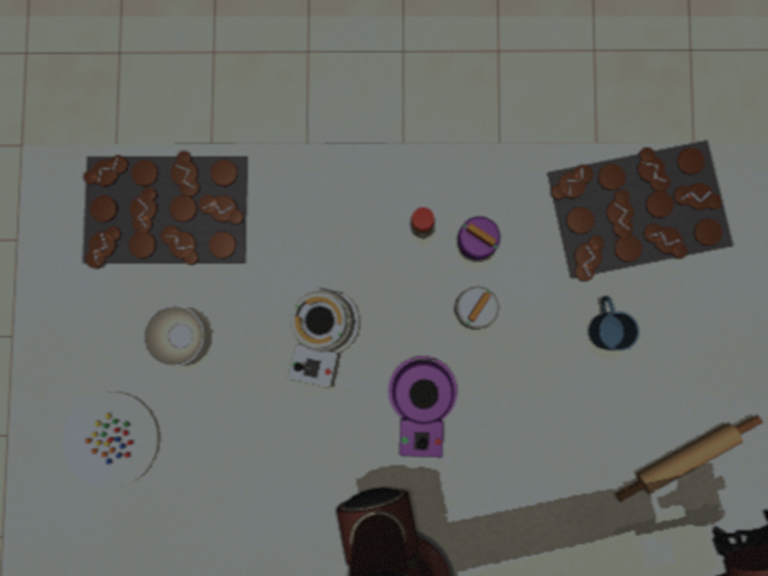

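View pics/scene0.png

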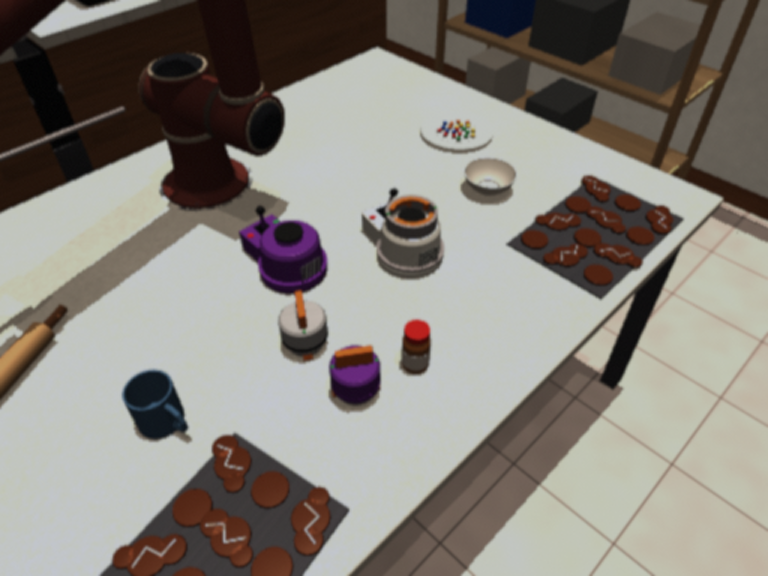

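The top view shows the white grinder's collar at about (320,320), with its deck below at (314,366). The toggle ball is at (300,366) and the red dot at (328,372). The aluminium head with its orange wing is at (477,308). The purple look-alikes are elsewhere. The toggle may still have been falling at t=0.1 s, so I'll check it again.

Run:
```python
from h import *
import pickle
k=pickle.load(open("top.pkl","rb")); s=pickle.load(open("scene.pkl","rb"))
def comps(k,box,lo,hi,mn=4):
    x0,y0,x1,y1=box; h=cv2.cvtColor(k["img"],cv2.COLOR_RGB2HSV)
    m=cv2.inRange(h,np.array(lo),np.array(hi)); z=np.zeros_like(m); z[y0:y1,x0:x1]=m[y0:y1,x0:x1]
    n,l,st,c=cv2.connectedComponentsWithStats(z)
    return [(c[i],st[i,4],z*(l==i)) for i in range(1,n) if st[i,4]>=mn]
O=((5,110,80),(22,255,255))
for c,a,m in comps(k,(295,185,340,225),*O): 
    r=cv2.minAreaRect(cv2.findNonZero(m)); P=onplane(k,cv2.boxPoints(r),.115)
    print("head top",c,a,onplane(k,c,.115),P[:,:2].round(3).tolist())
for c,a,m in comps(s,(170,170,230,245),*O): print("head scene",c,a,onplane(s,c,.105))
for c,a,m in comps(k,(190,185,240,240),*O): print("tab",c,a,onplane(k,c,.1265))
for c,a,m in comps(k,(190,185,240,262),(0,0,0),(180,255,45)): print("dark",c,a,onplane(k,c,.111),onplane(k,c,.1))
for c,a,m in comps(k,(190,225,240,262),(0,120,60),(5,255,255)): print("red",c,a,onplane(k,c,.055))
im=np.hstack([cv2.resize(k["img"][185:265,185:245],None,fx=6,fy=6,interpolation=2),cv2.resize(s["img"][120:200,230:300],None,fx=6,fy=6,interpolation=2)])
cv2.imwrite("pics/crop.png",cv2.convertScaleAbs(im[:,:780,::-1],alpha=1.5))
```

```text
head top [319.16455696 204.05063291] 79 [[ 0.58046774 -0.15807198  0.115     ]] [[0.558, -0.136], [0.61, -0.172], [0.604, -0.181], [0.552, -0.145]]
head scene [199.67676768 202.61616162] 99 [[ 0.57419068 -0.1539789   0.105     ]]
head scene [226.3030303  235.57575758] 33 [[ 0.70911981 -0.17853173  0.105     ]]
head scene [204.88888889 237.94444444] 18 [[ 0.67675588 -0.22142486  0.105     ]]
tab [216.50819672 202.72131148] 61 [[0.58336458 0.14774876 0.1265    ]]
tab [204.67567568 221.71621622] 74 [[0.52697963 0.18225672 0.1265    ]]
dark [212.640625   213.28515625] 256 [[0.55236787 0.16095417 0.111     ]] [[0.55264277 0.16241093 0.1       ]]
dark [205.24358974 244.75641026] 78 [[0.45844096 0.1819987  0.111     ]] [[0.45791424 0.18363506 0.1       ]]
red [218.5 247.5] 4 [[0.44740563 0.14886153 0.055     ]]
```

View pics/crop.png

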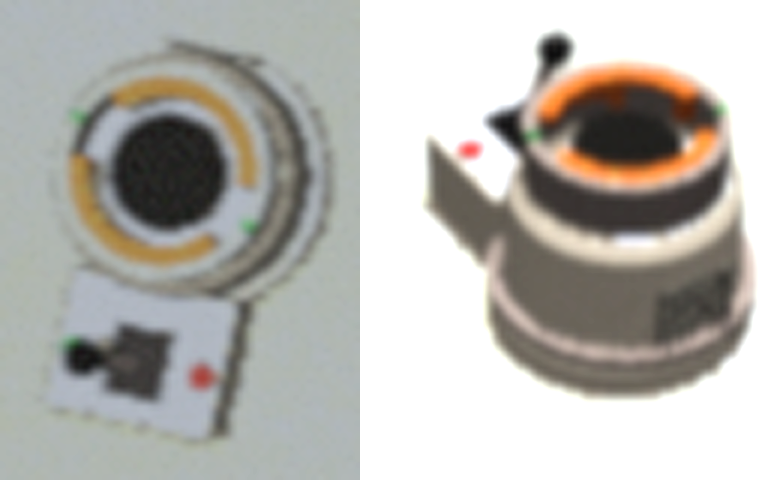

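The crop shows the ball at (82,357), leaning onto the green dot (70,345), so the toggle is off. The red dot is at (202,377). The slots' green dots are at (78,117) and (250,226). Next I'll move above the head.

```bash
cat >> h.py <<'E'
def pose():
    o=ctrl.get_obs(); R=cv2.Rodrigues(np.array(o["tool_rot"]))[0]
    return np.array(o["tool_pos"]),R,np.degrees(np.arctan2(R[1,0],R[0,0])),o
def go(x,y,z,ang=None):
    p,R,a,o=pose(); d=R.T@(np.array([x,y,z])-p)*100
    print("pos",p.round(4),"ang",a.round(1),"t",o["t"],"q",np.degrees(o["q"]).round(0)); print("shift cm",d.round(2),"turn",None if ang is None else round(((a-ang+90)%180)-90,1), "F",np.array(o["contact_force"]).round(1))
E
python3 - <<'E'
from h import *
import pickle
k=pickle.load(open("top.pkl","rb"))
P=onplane(k,[[198,204.5],[226.7,222.7]],.1265); d=P[0]-P[1]; print("slots",P,P.mean(0),np.degrees(np.arctan2(d[1],d[0])),np.linalg.norm(d))
go(.58,-.157,.25,-34.7)
E
```

```text
slots [[0.57798136 0.20281238 0.1265    ]
 [0.52422672 0.11688266 0.1265    ]] [0.55110404 0.15984752 0.1265    ] 57.97133551448871 0.10135816622122897
pos [ 0.1993 -0.5918  0.2492] ang 18.6 t 0.1 q [-78.   3.  92.  -0.  85.  -7.]
shift cm [ 4.995e+01 -2.906e+01 -2.000e-02] turn 53.3 F [0.  0.8 0.2]
```

Emit:
servo_tool --increments '[[[5,4.3,-2.5,0,0],[5,8.6,-5,0,0],[5,12.9,-7.5,0,0],[5,17.2,-10,0,0],[5,21.5,-12.5,0,0]]]'

```text
t: 0.6
tool_pos: [0.3641, -0.4034, 0.2498]
tool_rot: [-3.1, -0.507, 0.0]
contact_force: [1.7, 0.0, 0.1]
opening: 0.0495
grip_force: 0.0
```

Emit:
servo_tool --increments '[[[5,4.3,-2.5,0,0],[5,8.6,-5,0,0],[5,12.9,-7.5,0,0],[5,17.2,-10,0,0],[5,21.5,-12.5,0,0]]]'

```text
t: 1.1
tool_pos: [0.528, -0.2162, 0.2499]
tool_rot: [-3.1, -0.508, 0.001]
contact_force: [0.6, -1.4, -0.6]
opening: 0.0501
grip_force: 0.0
```

Emit:
servo_tool --increments '[[[5,3.5,-2,0,8.5],[5,7,-4,0,17],[5,7,-4,0,25.5],[5,7,-4,0,34],[5,7,-4,0,42.5]]]'

```text
t: 1.6
tool_pos: [0.5807, -0.1572, 0.2495]
tool_rot: [-3.072, 0.658, 0.002]
contact_force: [-0.7, -0.0, 0.2]
opening: 0.0499
grip_force: 0.0
```

Emit:
servo_tool --increments '[[[5,0,0,0,8.5],[5,0,0,0,11],[5,0,0,0,11]]]'

```text
t: 1.9
tool_pos: [0.5805, -0.1578, 0.2496]
tool_rot: [-2.997, 0.941, 0.002]
contact_force: [-0.3, 0.6, -0.4]
opening: 0.0501
grip_force: 0.0
```

Run:
```python
from h import *
import pickle
k=cam("wrist"); save(k,"w1.png"); pickle.dump(k,open("w1.pkl","wb"))
h=cv2.cvtColor(k["img"],cv2.COLOR_RGB2HSV); m=cv2.inRange(h,(5,110,80),(22,255,255))
n,l,st,c=cv2.connectedComponentsWithStats(m)
for i in range(1,n):
    if st[i,4]>60:
        r=cv2.minAreaRect(cv2.findNonZero((l==i).astype('u1'))); B=onplane(k,cv2.boxPoints(r),.115); print(c[i],st[i,4],B[:,:2].round(4).tolist(),B.mean(0))
        e=B[1]-B[0]; f=B[2]-B[1]; g=e if np.linalg.norm(e)>np.linalg.norm(f) else f; print(np.linalg.norm(e),np.linalg.norm(f),np.degrees(np.arctan2(g[1],g[0])))
go(.58,-.157,.25,-34.7)
```

```text
[161.11986588  53.72757754] 1193 [[0.7504, -0.1428], [0.7157, -0.194], [0.7055, -0.1862], [0.7408, -0.1339]] [ 0.72811844 -0.16422541  0.115     ]
0.06189774589751666 0.012901961563820459 -124.07265515708761
[252.50406504 179.78319783] 369 [[0.6105, -0.1719], [0.6051, -0.1801], [0.5692, -0.1568], [0.5749, -0.1481]] [ 0.58992261 -0.16421137  0.115     ]
0.009786618604166563 0.042743228935640754 147.0147709919054
[ 35.33718245 329.90300231] 433 [[0.6064, 0.1927], [0.5816, 0.12], [0.5604, 0.1358], [0.5855, 0.2109]] [0.58345058 0.16483212 0.115     ]
0.07687389474343057 0.026462226585488174 -108.88485230600158
pos [ 0.5805 -0.1578  0.2497] ang -34.8 t 1.95 q [-22.  -0.  96.   0.  85. 103.]
shift cm [-0.09 -0.04 -0.03] turn -0.1 F [0.8 0.3 0.3]
```

View pics/w1.png

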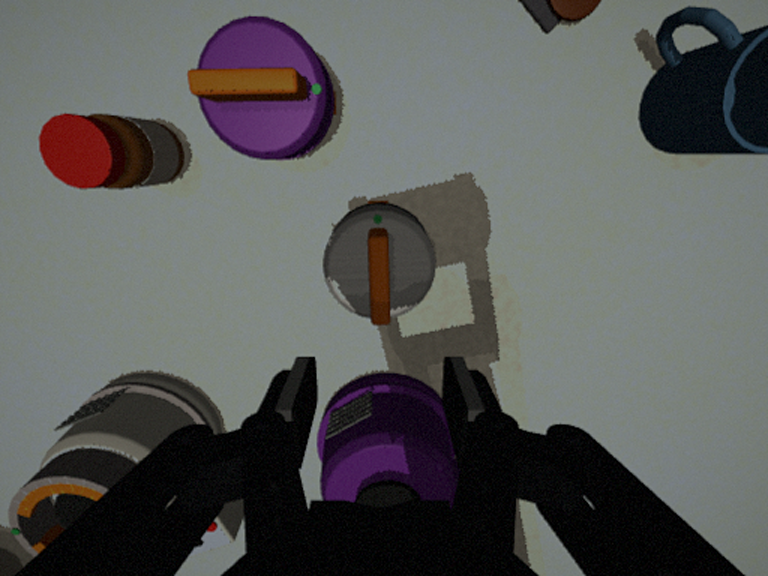

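The wrist view shows the aluminium head's wing from (378,230) to (381,325), upright in the image and between the fingers' lines. The shadowed end dropped out of the mask, so I'll redo it with a looser one.

Run:
```python
from h import *
import pickle
k=pickle.load(open("w1.pkl","rb"))
h=cv2.cvtColor(k["img"],cv2.COLOR_RGB2HSV); m=cv2.inRange(h,(3,120,45),(22,255,255)); z=m*0; z[146:225,235:270]=m[146:225,235:270]
n,l,st,c=cv2.connectedComponentsWithStats(z)
for i in range(1,n):
    if st[i,4]>60:
        r=cv2.minAreaRect(cv2.findNonZero((l==i).astype('u1'))); print(r,st[i]); B=onplane(k,cv2.boxPoints(r),.115); print(B[:,:2].round(4).tolist(),B.mean(0))
        e=B[1]-B[0]; f=B[2]-B[1]; print(np.linalg.norm(e),np.linalg.norm(f),np.degrees(np.arctan2(e[1],e[0])),np.degrees(np.arctan2(f[1],f[0])))
```

```text
((252.42469787597656, 185.54136657714844), (61.223968505859375, 13.490025520324707), 87.79740142822266) [245 155  15  62 785]
[[0.6149, -0.1723], [0.6078, -0.1833], [0.5532, -0.1487], [0.5608, -0.1368]] [ 0.5842097  -0.16028759  0.115     ]
0.013105036566151312 0.06463491283552193 -122.65268994298366 147.66609797115305
```

Emit:
servo_tool --increments '[[[5,0.2,0,4.5,-1],[5,0.2,0,8.5,-1],[5,0.2,0,11.5,-1],[5,0.2,0,13.5,-1],[5,0.2,0,14.3,-1]]]'

```text
t: 2.45
tool_pos: [0.5805, -0.1583, 0.1039]
tool_rot: [-3.005, 0.914, 0.008]
contact_force: [0.0, 0.0, -0.5]
opening: 0.05
grip_force: 0.0
```

Emit:
servo_tool --increments '[[[5,0,0,0,0],[0,0,0,0,0],[0,0,0,0,0],[0,0,0,0,0],[0,0,0,0,0]]]' --newtons 80

```text
t: 2.95
tool_pos: [0.5838, -0.1595, 0.1095]
tool_rot: [3.005, -0.915, 0.006]
contact_force: [1.3, 0.5, 4.4]
opening: 0.0122
grip_force: 80.0
```

Emit:
servo_tool --increments '[[[0,0,0,0,0],[0,0,0,-1,0],[0,0,0,-2,0]]]'

```text
t: 3.25
tool_pos: [0.5811, -0.1586, 0.1263]
tool_rot: [-3.005, 0.916, 0.005]
contact_force: [-1.3, -0.3, -4.7]
opening: 0.0119
grip_force: 78.8
```

Run:
```python
from h import *
go(.5515,.160,.27,58)
```

```text
pos [ 0.5811 -0.1586  0.1263] ang -33.9 t 3.25 q [-22.   6. 101.  -0.  73. 102.]
shift cm [-20.27 -24.78 -14.32] turn 88.1 F [-1.3 -0.3 -4.7]
```

Emit:
servo_tool --increments '[[[0,0,0,-3.5,0],[0,0,0,-7,0],[0,0,0,-10.5,-8],[0,-2,-2.5,-13,-16],[0,-4.5,-5.5,-14.3,-24]]]'

```text
t: 3.75
tool_pos: [0.5763, -0.0889, 0.2737]
tool_rot: [3.129, -0.266, 0.006]
contact_force: [1.6, 0.5, -4.2]
opening: 0.0124
grip_force: 79.0
```

Run:
```python
from h import *
go(.5515,.160,.27,58)
```

```text
pos [ 0.5763 -0.0889  0.2737] ang -9.7 t 3.75 q [-16.  -4.  97.  -0.  87.  84.]
shift cm [ -6.65 -24.11   0.33] turn -67.7 F [ 1.6  0.5 -4.2]
```

Emit:
servo_tool --increments '[[[0,-1.1,-4,0.2,-8],[0,-2.2,-8,0.2,-16],[0,-3.3,-12,0.2,-24],[0,-4.4,-16,0.2,-32],[0,-5.5,-20,0.2,-40]]]'

```text
t: 4.25
tool_pos: [0.5548, 0.1197, 0.268]
tool_rot: [-3.031, -0.824, 0.002]
contact_force: [1.1, -0.7, -4.3]
opening: 0.012
grip_force: 79.0
```

Run:
```python
from h import *
go(.5515,.160,.27,58)
```

```text
pos [0.5548 0.1197 0.268 ] ang 30.4 t 4.25 q [ 5. -5. 99.  0. 86. 64.]
shift cm [ 1.75 -3.64 -0.2 ] turn -27.6 F [ 1.1 -0.7 -4.3]
```

Run:
```python
from h import *
import pickle
w=cam("wrist"); s=cam("scene"); t=cam("top")
pickle.dump((w,s,t),open("m.pkl","wb"))
print(w["c"], proj(w,[[.5515,.16,.1265]]),proj(s,[[.5515,.16,.1265]]),proj(t,[[.5515,.16,.1265]]))
a=cv2.resize(w["img"],(400,300),interpolation=cv2.INTER_AREA); b=cv2.resize(s["img"][100:220,210:370],(400,300),interpolation=2)
c=cv2.resize(t["img"][170:266,175:303],(400,300),interpolation=2)
cv2.imwrite("pics/m.png",cv2.convertScaleAbs(np.vstack([np.hstack([a,b]),np.hstack([c,c*0])])[:,:,::-1],alpha=1.5))
```

```text
[0.6273599  0.16069627 0.39097058] [[215.69350467 171.61283639]] [[273.25519835 140.99485555]] [[212.26916323 213.44655627]]
```

View pics/m.png

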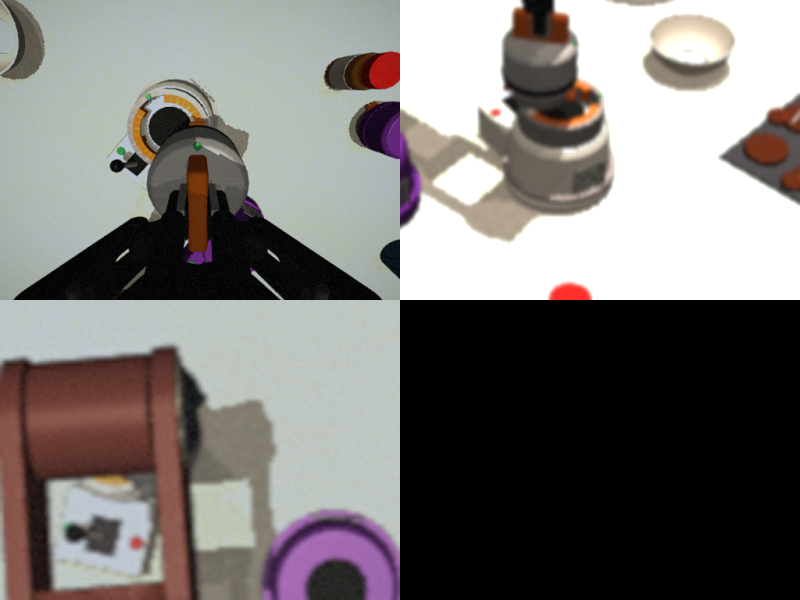

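The wrist view (upper left) shows the toggle ball resting at (116,166) by the green dot (121,151), so it is still off. One slot dot is at (148,97), the tabs are around (168,122), and the held wing runs from (198,155) to (198,250). In the scene view (upper right) the head hangs straight. I'll refine the collar centre and the head's offset from this.

Run:
```python
from h import *
import pickle
from scipy.optimize import least_squares
w,s,t=pickle.load(open("m.pkl","rb"))
h=cv2.cvtColor(w["img"],cv2.COLOR_RGB2HSV)
m=cv2.inRange(h,(3,110,45),(24,255,255))
n,l,st,c=cv2.connectedComponentsWithStats(m); T=[]
for i in range(1,n):
    if st[i,4]<25: continue
    print(st[i],c[i])
    x,y=c[i]
    if 150<x<265 and 105<y<205 and not (y>150 and x>225): T.append(np.argwhere(l==i)[:,::-1])
    if y>210 and 225<x<280:
        r=cv2.minAreaRect(cv2.findNonZero((l==i).astype('u1'))); 
        for z in (.276,): B=onplane(w,cv2.boxPoints(r),z); print("wing",B.mean(0),[np.linalg.norm(B[1]-B[0]),np.linalg.norm(B[2]-B[1])],[np.degrees(np.arctan2(*(B[j+1]-B[j])[1::-1])) for j in (0,1)])
P=onplane(w,np.vstack(T),.1265)[:,:2]
f=lambda q:(lambda r:np.maximum(r-.0465,0)+np.maximum(.037-r,0))(np.hypot(*(P-q).T))
q=least_squares(f,[.5515,.16],loss='soft_l1',f_scale=.001).x; print("collar",q,np.sqrt((f(q)**2).mean()))
g=cv2.inRange(h,(45,90,50),(85,255,255)); n,l,st,c=cv2.connectedComponentsWithStats(g)
for i in range(1,n):
    if st[i,4]>3:
        d=onplane(w,c[i],.1265)[0,:2]; e=d-q; print("green",c[i],st[i,4],d,np.hypot(*e),np.degrees(np.arctan2(e[1],e[0])))
# tab ends angle histogram
a=np.degrees(np.arctan2(*(P-q).T[::-1])); print(np.histogram(a,bins=np.arange(-180,181,10))[0])
```

```text
[451  68  34  47 290] [461.2137931   90.15862069]
[210 121  54  40 638] [238.41222571 138.83855799]
[468 130  15  11  91] [475.08791209 134.37362637]
[169 138  31  68 723] [180.07053942 172.37067773]
[ 239  218   28  105 2494] [252.65156375 268.43704892]
wing [0.55678554 0.11945591 0.276     ] [np.float64(0.012671171597387764), np.float64(0.061601590426454966)] [np.float64(-59.56931501593945), np.float64(-148.66324628332197)]
collar [0.55415546 0.16190961] 0.0008390906763808163
green [189.24242424 123.15151515] 33 [0.58091291 0.20423969] 0.050077911083113415 57.702427482615306
green [252.52564103 187.02564103] 78 [0.55632161 0.11937444] 0.042590290624941206 -87.08466828556276
green [154.24050633 192.91139241] 79 [0.49873889 0.20469809] 0.07001321521183487 142.32739243500717
green [244.85 335.3 ] 20 [0.38048638 0.02755167] 0.21957459909483779 -142.27290673726432
[ 5  0  0  0  0  0  0  0  0  0  0  0  0 89 92 71 67 71 70 66 73 39  0  0
  0 16 79 73 73 71 70 72 67 67 66 64]
```

Emit:
servo_tool --increments '[[[0,0.9,-2,0,-8],[0,1.9,-3.8,0,-16],[0,1.9,-3.8,0,-24],[0,1.9,-3.8,1,-26.5],[0,1.9,-3.8,1.5,-26.5]]]'

```text
t: 4.9
tool_pos: [0.5528, 0.1596, 0.2523]
tool_rot: [-2.767, -1.487, 0.003]
contact_force: [0.6, -0.6, -3.8]
opening: 0.0125
grip_force: 79.5
```

Emit:
servo_tool --increments '[[[0,0,0,0,0],[0,0,0,0,0]]]'

```text
t: 5.1
tool_pos: [0.5532, 0.1599, 0.2531]
tool_rot: [-2.767, -1.487, 0.001]
contact_force: [-0.2, 0.1, -2.9]
opening: 0.0125
grip_force: 79.5
```

Run:
```python
from h import *
go(.552,.161,.233,57.5)
```

```text
pos [0.5532 0.1599 0.2531] ang 56.5 t 5.1 q [ 9. -4. 99. -0. 85. 42.]
shift cm [ 0.02 -0.16  2.01] turn -1.0 F [-0.2  0.1 -2.9]
```

Going down in small steps, watching the force.

Emit:
servo_tool --increments '[[[0,0,-0.2,0.7,-0.5],[0,0,-0.2,1.3,-0.5],[0,0,-0.2,1.7,-0.5],[0,0,-0.2,2,-0.5],[0,0,-0.2,2,-0.5]]]'

```text
t: 5.6
tool_pos: [0.5519, 0.1618, 0.2332]
tool_rot: [2.759, 1.502, 0.001]
contact_force: [0.7, 1.2, -4.3]
opening: 0.0125
grip_force: 79.6
```

Emit:
servo_tool --increments '[[[0,0,0,0.2,0],[0,0,0,0.4,0],[0,0,0,0.6,0],[0,0,0,0.6,0]]]'

```text
t: 6.0
tool_pos: [0.5521, 0.1622, 0.2274]
tool_rot: [-2.759, -1.502, -0.004]
contact_force: [3.6, 3.2, -1.1]
opening: 0.0126
grip_force: 79.9
```

Emit:
servo_tool --increments '[[[0,0,0,0.2,0],[0,0,0,0.4,0],[0,0,0,0.5,0],[0,0,0,0.5,0]]]'

```text
t: 6.4
tool_pos: [0.5519, 0.162, 0.2222]
tool_rot: [-2.759, -1.502, -0.002]
contact_force: [4.4, 3.2, -2.3]
opening: 0.0125
grip_force: 79.8
```

Run:
```python
from h import *
go(.552,.161,.218,57.5); print(pose()[3]["wrist_torque"])
```

```text
pos [0.5519 0.162  0.2222] ang 57.1 t 6.4 q [  9.  -3. 101.   0.  82.  42.]
shift cm [-0.09  0.06  0.42] turn -0.4 F [ 4.4  3.2 -2.3]
[ 0.90516206 -0.9221009  -0.00674542]
```

Emit:
servo_tool --increments '[[[0,0.08,0.03,0.2,0],[0,0.08,0.03,0.4,0],[0,0.08,0.03,0.55,0],[0,0.08,0.03,0.55,0]]]'

```text
t: 6.8
tool_pos: [0.5525, 0.1623, 0.218]
tool_rot: [2.759, 1.502, 0.001]
contact_force: [0.1, 2.6, 4.5]
opening: 0.0125
grip_force: 81.0
```

Run:
```python
from h import *
go(.552,.161,.214,57.5); print(pose()[3]["wrist_torque"])
```

```text
pos [0.5525 0.1623 0.218 ] ang 57.1 t 6.8 q [  9.  -2. 101.   0.  81.  42.]
shift cm [-0.14  0.03  0.4 ] turn -0.4 F [0.1 2.6 4.5]
[ 0.67499695 -0.17131292 -0.01826194]
```

Emit:
servo_tool --increments '[[[0,0.04,-0.02,0.05,4],[0,0.04,-0.02,0.08,8],[0,0.04,-0.02,0.1,12],[0,0.04,-0.02,0.12,16],[0,0.04,-0.02,0.14,20]]]'

```text
t: 7.3
tool_pos: [0.5531, 0.162, 0.2172]
tool_rot: [2.978, 0.995, 0.003]
contact_force: [1.7, -0.4, 5.9]
opening: 0.0121
grip_force: 81.0
```

Run:
```python
from h import *
go(.552,.161,.214,57.5); print(pose()[3]["wrist_torque"])
```

```text
pos [0.5531 0.162  0.2172] ang 37.0 t 7.3 q [  9.  -2. 101.  -0.  81.  62.]
shift cm [-0.15  0.01  0.32] turn -20.5 F [ 1.7 -0.4  5.9]
[ 0.20213692 -0.35072079  0.14283912]
```

Emit:
servo_tool --increments '[[[0,0,0,0.03,4],[0,0,0,0.06,8],[0,0,0,0.08,12],[0,0,0,0.1,16],[0,0,0,0.13,20]]]'

```text
t: 7.8
tool_pos: [0.5532, 0.1619, 0.2162]
tool_rot: [3.105, 0.463, 0.004]
contact_force: [0.8, -0.4, 6.8]
opening: 0.0125
grip_force: 81.2
```

Run:
```python
from h import *
go(.552,.161,.214,57.5); print(pose()[3]["wrist_torque"])
```

```text
pos [0.5532 0.1619 0.2162] ang 17.0 t 7.8 q [  9.  -2. 101.  -0.  81.  82.]
shift cm [-0.14  0.05  0.22] turn -40.5 F [ 0.8 -0.4  6.8]
[ 0.0802304  -0.20634979  0.14905914]
```

Emit:
servo_tool --increments '[[[0,0,0,0.03,4],[0,0,0,0.06,8],[0,0,0,0.09,12],[0,0,0,0.11,16],[0,0,0,0.13,20]]]'

```text
t: 8.3
tool_pos: [0.5531, 0.1618, 0.2152]
tool_rot: [3.139, -0.083, 0.004]
contact_force: [0.7, -0.1, 8.1]
opening: 0.0123
grip_force: 81.4
```

Emit:
servo_tool --increments '[[[0,0,0,0.03,4],[0,0,0,0.06,8],[0,0,0,0.08,11],[0,0,0,0.1,13]]]'

```text
t: 8.7
tool_pos: [0.5531, 0.1619, 0.2144]
tool_rot: [3.109, -0.436, 0.004]
contact_force: [-0.8, -0.5, 8.9]
opening: 0.0126
grip_force: 81.5
```

Run:
```python
from h import *
go(.552,.161,.214,57.5); print(pose()[3]["wrist_torque"])
```

```text
pos [0.5531 0.1619 0.2144] ang -16.0 t 8.7 q [  9.  -2. 101.  -0.  81. 115.]
shift cm [-0.09  0.11  0.04] turn -73.5 F [-0.8 -0.5  8.9]
[0.00183112 0.06664473 0.15166895]
```

Emit:
servo_tool --increments '[[[0,0,0,0.03,3],[0,0,0,0.05,6],[0,0,0,0.05,6]]]'

```text
t: 9.0
tool_pos: [0.5535, 0.1624, 0.2143]
tool_rot: [3.085, -0.594, 0.006]
contact_force: [1.0, 1.5, 9.2]
opening: 0.0123
grip_force: 82.3
```

Run:
```python
from h import *
go(.552,.161,.214,57.5); print(pose()[3]["wrist_torque"])
```

```text
pos [0.5535 0.1624 0.2143] ang -21.8 t 9.0 q [  9.  -2. 101.  -0.  81. 121.]
shift cm [-0.09  0.19  0.03] turn -79.3 F [1.  1.5 9.2]
[ 0.31497441 -0.14751893  0.75782421]
```

Emit:
servo_tool --increments '[[[0,0,0,0.02,3],[0,0,0,0.02,5],[0,0,0,0.02,5]]]' --newtons 100

```text
t: 9.3
tool_pos: [0.5536, 0.1624, 0.2141]
tool_rot: [3.057, -0.719, 0.007]
contact_force: [1.4, 0.4, 9.4]
opening: 0.0123
grip_force: 122.5
```

Run:
```python
from h import *
go(.552,.161,.214,57.5); print(pose()[3]["wrist_torque"])
```

```text
pos [0.5536 0.1624 0.2141] ang -26.5 t 9.3 q [  9.  -2. 101.  -0.  81. 126.]
shift cm [-0.08  0.2   0.  ] turn -84.0 F [1.4 0.4 9.4]
[ 0.24194205 -0.28101562  2.61764047]
```

The torque has risen to 2.6 N m, so the head is at the hard stop. I'll relax the twist, let go and rise.

Emit:
servo_tool --increments '[[[0,0,0,0,-2.5],[0,0,0,0,-5],[4,0,0,0,-5],[5,0,0,0,-5],[5,0,0,0,-5]]]' --newtons 40

```text
t: 9.8
tool_pos: [0.5515, 0.1621, 0.21]
tool_rot: [3.082, -0.597, -0.004]
contact_force: [-0.2, 1.0, -0.3]
opening: 0.0499
grip_force: 0.0
```

Emit:
servo_tool --increments '[[[5,0,0,-1,0],[5,0,0,-3,0],[5,0,0,-6,0],[5,0,0,-10,0],[5,0,0,-14,0]]]'

```text
t: 10.3
tool_pos: [0.5518, 0.1624, 0.3523]
tool_rot: [3.083, -0.597, -0.002]
contact_force: [1.2, -0.1, -0.8]
opening: 0.0503
grip_force: 0.0
```

Run:
```python
from h import *
import pickle
w=cam("wrist"); s=cam("scene"); t=cam("top")
pickle.dump((w,s,t),open("m2.pkl","wb")); go(.552,.161,.214,57.5)
h=cv2.cvtColor(w["img"],cv2.COLOR_RGB2HSV); m=cv2.inRange(h,(3,110,45),(24,255,255))
n,l,st,c=cv2.connectedComponentsWithStats(m)
for i in range(1,n):
    if st[i,4]<100: continue
    r=cv2.minAreaRect(cv2.findNonZero((l==i).astype('u1'))); B=onplane(w,cv2.boxPoints(r),.2217); print(c[i],B.mean(0),np.linalg.norm(B[1]-B[0]),np.linalg.norm(B[2]-B[1]),[np.degrees(np.arctan2(*(B[j+1]-B[j])[1::-1])) for j in (0,1)])
a=cv2.resize(w["img"],(400,300),interpolation=cv2.INTER_AREA); b=cv2.resize(s["img"][80:230,170:370],(400,300),interpolation=2)
c=cv2.resize(s["img"],(400,300),interpolation=cv2.INTER_AREA); d=cv2.resize(t["img"],(400,300),interpolation=cv2.INTER_AREA)
cv2.imwrite("pics/m2.png",cv2.convertScaleAbs(np.vstack([np.hstack([a,b]),np.hstack([c,d])])[:,:,::-1],alpha=1.4))
```

```text
pos [0.5536 0.1627 0.3561] ang -21.9 t 10.45 q [  9.  -6.  91.  -0.  94. 121.]
shift cm [-0.18  0.27 14.21] turn -79.4 F [-0.4 -0.8  0.2]
[27.66441441 11.5213964 ] [0.76296464 0.27615097 0.2217    ] 0.0321990841596871 0.019495967979595352 [np.float64(-111.92912467501317), np.float64(144.02622518960493)]
[11.82131148 76.85245902] [0.73181515 0.31141946 0.2217    ] 0.025075809474944585 0.053985777710737363 [np.float64(-111.9260931362782), np.float64(142.98610358988208)]
[55.77119628 61.68292683] [0.72439135 0.27310686 0.2217    ] 0.0323023786164292 0.05537388705843191 [np.float64(-45.52530763991314), np.float64(-119.33313287158813)]
[ 86.70750988 110.17094862] [0.68030468 0.27243984 0.2217    ] 0.030688313495869007 0.030805013085982245 [np.float64(-73.99020108975587), np.float64(-160.74975471645396)]
[ 39.65716374 130.56067251] [0.68116057 0.32139004 0.2217    ] 0.031139142599348267 0.05498607365900702 [np.float64(-61.0879673946553), np.float64(-140.50911862001593)]
[254.69097222 140.70833333] [0.59436068 0.14076503 0.2217    ] 0.021282101373606716 0.06006723439342314 [np.float64(-34.00112591025574), np.float64(-121.76761813750409)]
[  7.20444444 151.96666667] [0.67674266 0.36196136 0.2217    ] 0.015884168715240645 0.030708481976569918 [np.float64(-111.91641825885566), np.float64(142.1483617567041)]
[251.64   188.9425] [0.55368302 0.16184296 0.2217    ] 0.013323775106289038 0.06306841651676239 [np.float64(-109.50123991270054), np.float64(160.76910689805794)]
```

View pics/m2.png

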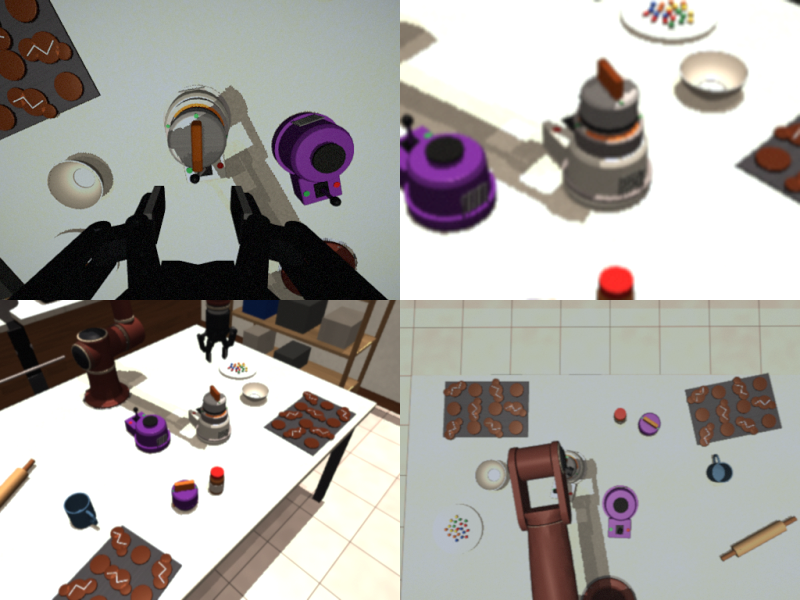

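The wing, at (197,145) in the wrist view, lies at -19.2°, which is 77° on from the slots. Its size fits the locked height. The toggle ball, at (195,178), is still away from the red dot at (220,165). The jar, mug and bowl have not moved.

```bash
python3 -c "
from station import ctrl
print(ctrl.finish_job())"
```

```text
the job is handed in; nothing more can be done
None
```

The toggle was already off (leaning to the green dot), so I left it alone; the head went down through the slots, was twisted clockwise about 77° to its hard stop and released, the jar, mug and bowl were not touched, and the job was handed in at about 10.5 s.

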